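# Push a fresh clean-exhaust filter into the open port of a valve manifold

### The job

Fit the fresh white filter with blue ends into the open push-in fitting of the valve manifold: push its stem straight in, past the grip, until it bottoms fully home, without forcing it. Then, still holding it, pull it firmly upward (about 10 N) to prove that the grip has caught, and leave it locked in and upright. Leave the spent brown filter and everything else on the bench as they are.

Things in the scene. Friction and masses are not known exactly. Their poses are not given: they have to be found in the camera images.
- port: Open push-in fitting for 16 mm tube: steel hexagon, 30 mm barrel, blue collar (25 mm, bore 18 mm, flared mouth), empty; of its two neighbours one has a red plug, one a filter. Origin: on its axis at deck level, 45 mm over the table; z up the axis. It is screwed in to no fixed height: the collar's top is 24 to 36 mm above the origin, so home must be felt. The tube stop is 26 mm below the collar's top.
- manifold: Valve manifold, fixed: aluminium bar 85 x 280 mm whose top (deck, 45 mm over the table) carries three fittings 75 mm apart along its y at x = 0; beside them, x = 42 to 127 mm, a bank of grey valves 55 mm high. The filter already fitted reaches 135 mm over the table. Supply stubs out to y = +-169 mm, base plate 200 x 300 mm. Origin: on the table, under the middle fitting.
- fresh_mid (a point): Fresh filter, 70 to 120 g: white ribbed cylinder with blue ends, 40 mm diameter, 56 mm high; under it a 16 mm steel stem, 29.5 mm long, with tapered tip (9 mm) and a groove. Point: middle of the 56 mm body, on its axis, 57.5 mm above the stem's tip; z up. It stands upright in one hole of the nest, its underside on the block. Fully home, the body's underside is 3.5 mm above the collar's top.
- spent_mid (a point): The spent filter, brown with grey ends, of the same shape and size, point at the same place; it stands in the nest's other hole and stays there.
- nest: Dark nest block, 80 x 190 x 40 mm high, fixed, with two blind holes of 19 mm diameter and 34 mm depth at y = -50 and +50 mm; it holds the two filters. Origin: centre of its underside, on the table.
- collar (a joint): Blue release collar of the open fitting, m: 0 sprung up, its grip jaws closed; about 0.003 pressed down, or dipped while a stem spreads the jaws. A stem going in meets the jaws 12 to 15 mm below the collar's top (8 to 14 N to spread them), then slides at 2 to 4 N until they snap into its groove in the last 2 mm.
- valve (a joint): Spring valve in the bottom 6 mm of the open fitting's bore (1 to 2 N), m: 0 shut; 0.006 with a stem bottomed hard on the tube stop; 0.004 when a locked stem has come up 2 mm against the jaws, which then hold it hard. Stem and fitting bear 40 N either way before they count as forced.
- cassette: Bystander: black wafer cassette, 118 x 122 x 100 mm, with some wafers in it. Origin: centre of its underside.
- dispenser: Bystander: white solvent bottle with a steel pump dish, 72 mm in diameter, 163 mm high. Origin: centre of its underside.
- wafer_box: Bystander: clear round single-wafer box, 120 mm in diameter, 19 mm high. Origin: centre of its underside.
- tweezer_tray: Bystander: white tray with tweezers and a pen, 50 x 130 x 12 mm. Origin: centre of its underside.
- sample_pot: Bystander: small white pot with a pale blue top, 44 mm in diameter, 39 mm high. Origin: centre of its underside.
- screwdriver: Bystander: orange-handled screwdriver, 160 mm long, lying. Origin: centre of its underside.
Not all that is in view belongs to the job. Leave any orange or yellow look-alike of the part that bears fresh_mid alone.

How it is judged:
On the way, in this order (a step that is already met when the one before it is completed fails the run):
1. the stem is bottomed in the fitting with the grip closed behind it (value of joint valve above 0.0052 m and value of joint collar below 0.0012 m), for 0.1 s.
2. the filter is pulled up against the closed grip (value of joint valve between 0.0022 and 0.0048 m and value of joint collar below 0.0012 m and contact force between fresh and port above 7 N), for 0.15 s.
At the end, for the whole second after the job is handed in: The fresh filter stands locked in the open fitting: its stem holds the valve open by more than 2.2 mm with the collar sprung up to within 1.2 mm, its middle within 6 mm of the fitting's axis, within 5 degrees of upright, at rest; the bystanders are where they stood (value of joint valve above 0.0022 m and value of joint collar below 0.0012 m and horizontal distance between fresh_mid and port below 0.006 m and angle between fresh_mid's own z axis and vertical below 0.09 rad and linear speed of fresh below 0.02 m/s); the robot touches nothing.
It fails at once if the filter is forced into, against or out of the fitting with more than 40 N (contact force between fresh and port above 40 N).
It fails at once if the spent filter or another bystander is moved by more than 10 mm (distance of any of spent_mid, cassette, dispenser, wafer_box, tweezer_tray, sample_pot, screwdriver from where it was at the start of the episode above 0.01 m).
It also fails if it takes over 51 s, if anything falls off the work surface, if the arm or the gripper's body presses on something with over 40 N, if the wrist force passes 120 N, or if a joint passes its speed limit or range.

### The arm

A 6-joint arm with a two-finger parallel gripper is mounted at the origin on the work surface. World frame = base frame: x ahead of the robot, y to its left, z up, the work surface at z = 0. Lengths are in m, angles in rad, forces in N, time in s.
With the tool pointing down it reaches from about 0.35 to 0.725 m from the base axis. Payload 6 kg.
Tool frame: the origin (TCP) lies at the very end of the fingers, on their centre line; the grasp point (between the pads) lies 19 mm behind it (bot.grasp_offset is the distance from the TCP to the grasp point, in m); z points along the fingers, y is the line along which they close (so a half turn about z gives the same grasp; the last joint's range is limited). The gripper opens to 85 mm and grips with 20 to 120 N. Pads are 22 mm wide; open, the fingers measure 114 mm over their backs; the gripper's body (76 mm by 85 mm) begins 54 mm behind the grasp point. The pads swing forward as they close: fully open they stand 13 mm farther back than shut.
Start: joints at [1.436, 0.04, 0.085, 0, -1.615, -0.334], TCP at [0.271, 0.535, 0.231] pointing down, gripper open.
Joint ranges: [-2.56, 2.56], [-1.29, 2.01], [-1.08, 1.49], [-3.29, 1.98], [-2.81, -0.18], [-2.99, 2.99]. Speed limits (rad/s): [2.57, 2.57, 3.01, 3.14, 3.14, 3.14].

### API

Orientations are given as a rotation vector (axis times angle).
In Python, from bench import bot gives the robot as it stands.
- The arm moves only by the shell command python3 -m inch 'ROWS'. ROWS is JSON, a list of rows, each a list of 7 numbers: the shift along the tool's x, y, z in cm, then the turn, a rotation vector about the tool's x, y, z in rad, then the opening in per cent of the stroke, from 0 (shut) to 100 (fully open). A call has 1 to 12 rows; each row shifts and turns the commanded pose from where the row before left it, along the tool's axes as they then stand; what a row does not reach is not made up. A row lasts 1/10 s, in which the tool goes at most 50 mm and 8.59 degrees, less where a joint would pass 70% of its speed; a pose out of reach is approached as far as the arm can. A call is refused whole if a number of a shift passes 5 or a number of a turn 0.15, either way. A call with a gripper value outside its range is refused whole. The fingers move at their own pace and stop on an object; the grip force is fixed at half the most. Time passes only in rows, so rows that do not move let the fingers close. It gives the time, the measured TCP pose, the force, the opening and the grip force at its end, in the units of the state.
- bot.observe(): the state, without advancing time (a new reading comes with each control period).
- bot.capture(name): name is "side" or "top"; returns (picture, depth): 480x640x3 uint8, red, green, blue; 480x640 float32, m along the optical axis (not along the pixel's ray), 0 where there is no reading.
- bot.camera_params(name): a dict with "vfov" (degrees; the focal length in pixels is half the picture's height over the tangent of half this angle, whatever the lens; pixels are square), "cx", "cy" (the principal point, pixels), "camera_from_world" (4x4, takes a point from world to camera coordinates). Camera axes: x right, y down, z forward; pixel columns grow to the right and rows downward; lengths in m; the calibration is good to about 2 mm. A picture is of the moment at which its call begins. camera_params takes no time and is no camera call.
- bot.job_done(): hands the job in; it is judged then, once.
The state is a dict: "clock": time; "q": joint angles; "qd": joint speeds; "tau": joint torques, N m; "eef_pos": TCP position; "tool_rot": TCP orientation; "contact_force": force on the tool from outside, world axes, zero at the start; "torque": the same for the moment, N m; "gripper_width": opening from 0.0 (shut) to 1.0 (fully open); "grip_force": force on a finger pad.
Only numpy, scipy, OpenCV 4.12 (cv2) and the standard library are available. Lean on these libraries where they do the work, as an engineer would, in place of code of your own. Each camera call takes 0.05 s, during which the arm holds its last target. There are 200 camera calls.

## Working session

There is one attempt and no reset: what is moved stays moved. The work goes in short steps, Python scripts to look and compute and a shell command to move; the robot and the scene stay as the last step left them, time stands still between calls to the robot, and variables do not carry over. Pictures are saved under pics/ and viewed, at most 10 in all, crops included, and the job is handed in when it is done.

```bash
mkdir -p pics; ls; cat > h.py <<'E'
import numpy as np, cv2
from bench import bot
def cam(n):
    p=bot.camera_params(n); f=240/np.tan(np.radians(p["vfov"])/2); return f,p["cx"],p["cy"],np.array(p["camera_from_world"])
def ray(n,u,v):
    f,cx,cy,T=cam(n); R=T[:3,:3]; return -R.T@T[:3,3], R.T@np.array([(u-cx)/f,(v-cy)/f,1.])
def onplane(n,u,v,z):
    o,d=ray(n,u,v); return o+d*(z-o[2])/d[2]
def pt(n,u,v,dep):
    o,d=ray(n,u,v); return o+d*dep
def proj(n,P):
    f,cx,cy,T=cam(n); c=T[:3,:3]@np.array(P)+T[:3,3]; return f*c[0]/c[2]+cx,f*c[1]/c[2]+cy
def snap(n,tag):
    im,d=bot.capture(n); cv2.imwrite(f"pics/{tag}.png",im[:,:,::-1]); np.savez(f"pics/{tag}.npz",im=im,d=d); return im,d
E
python3 - <<'E'
from h import *
for n in("side","top"):
    snap(n,n+"0"); print(n,cam(n),ray(n,320,240))
print(bot.observe())
print({k:v for k,v in bot.camera_params("top").items()})
E
```

```text
pics
side (np.float64(439.8951724121419), 315.6850776857441, 241.1894627224195, array([[ 0.93492925, -0.35465718, -0.01120625, -0.49354121],
       [-0.2297899 , -0.58109161, -0.78072348,  0.20400509],
       [ 0.27037733,  0.7324963 , -0.62477618,  0.95872962],
       [ 0.        ,  0.        ,  0.        ,  1.        ]])) (array([ 0.24908566, -0.75875818,  0.75273225]), array([ 0.28016938,  0.73058873, -0.62277505]))
top (np.float64(469.5100973979706), 315.3879162512634, 237.5243716205844, array([[-0.0205735 , -0.99967439,  0.01509429,  0.04796602],
       [-0.98772418,  0.01798463, -0.15516927,  0.5514446 ],
       [ 0.15484728, -0.01810138, -0.98777258,  0.96370939],
       [ 0.        ,  0.        ,  0.        ,  1.        ]])) (array([0.39643422, 0.05547734, 1.03676895]), array([ 0.14943712, -0.02782653, -0.98844248]))
{'clock': 0.1, 'q': array([ 1.43568518e+00,  4.07586006e-02,  8.39237968e-02, -4.16680014e-04,
       -1.61552783e+00, -3.33723910e-01]), 'qd': array([-0.00031957, -0.00170105,  0.00047921,  0.00042645,  0.00030153,
       -0.00035012]), 'tau': array([-5.18347151e-03, -3.69350052e+01,  3.48279047e+01,  6.95205778e+00,
       -4.66278769e-03, -2.91153341e-07]), 'eef_pos': array([0.27089298, 0.53502822, 0.23038043]), 'tool_rot': array([ 3.05412002e+00, -7.29318525e-01, -4.06532614e-04]), 'contact_force': array([-0.25432271,  0.09629581,  0.07365835]), 'torque': array([0.02166178, 0.00236001, 0.02111918]), 'grip_force': 0.0, 'gripper_width': 0.9969423699146539}
{'vfov': 54.14961209809147, 'cx': 315.3879162512634, 'cy': 237.5243716205844, 'camera_from_world': array([[-0.0205735 , -0.99967439,  0.01509429,  0.04796602],
       [-0.98772418,  0.01798463, -0.15516927,  0.5514446 ],
       [ 0.15484728, -0.01810138, -0.98777258,  0.96370939],
       [ 0.        ,  0.        ,  0.        ,  1.        ]])}
```

View pics/top0.png

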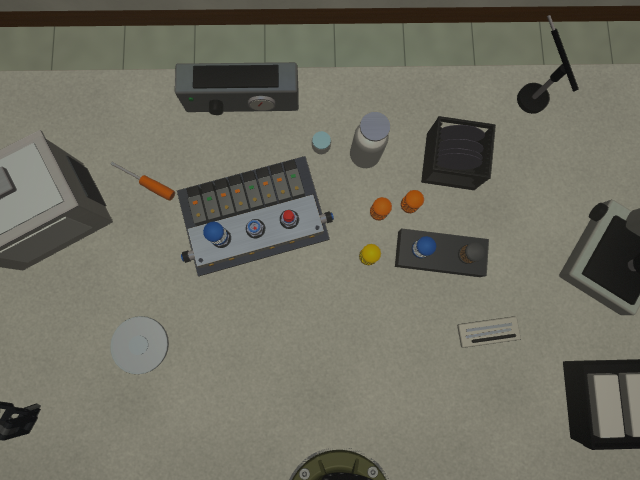

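View pics/side0.png

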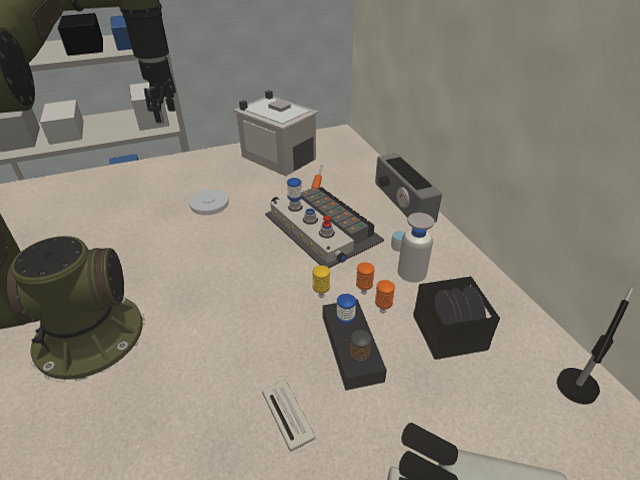

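Top view: the fresh filter (white with blue ends) is in the nest at (426,246) and the spent brown one at (473,251). The open fitting is at (256,228), between the fitted filter (214,232) and the red plug (289,218). 

These could be taken for the fresh filter: the fitted blue/white one (214,232), orange ones (381,208) and (413,201), the yellow one (370,254) and the spent one (473,251). I choose (426,246), which is (346,305) in the side view, because it is white and blue and stands in the nest.

```bash
python3 - <<'E'
from h import *
T=np.load("pics/top0.npz");S=np.load("pics/side0.npz")
def crop(im,x,y,w,h,s): return cv2.resize(im[y:y+h,x:x+w,::-1],None,fx=s,fy=s,interpolation=cv2.INTER_CUBIC)
a=crop(T["im"],390,215,80,60,5);b=crop(T["im"],195,195,80,60,5)
c=crop(S["im"],315,275,80,60,5);d=crop(S["im"],270,170,80,60,5)
cv2.imwrite("pics/crop1.png",np.vstack([np.hstack([a,b]),np.hstack([c,d])]))
for nm,D in(("top",T),("side",S)):
    hsv=cv2.cvtColor(D["im"],cv2.COLOR_RGB2HSV)
    m=cv2.inRange(hsv,(100,120,60),(125,255,255))
    n,l,st,ce=cv2.connectedComponentsWithStats(m)
    for i in range(1,n):
        if st[i,4]>8:
            z=D["d"][l==i]; z=z[z>0]
            print(nm,st[i],ce[i].round(1), np.round(pt(nm,*ce[i],np.median(z)),4) if len(z) else None)
    # orientation: nest dark in top
d=T["d"]
vs,us=np.mgrid[0:480,0:640]
f,cx,cy,M=cam("top");o=-M[:3,:3].T@M[:3,3]
P=np.stack([(us-cx)/f*d,(vs-cy)/f*d,d],-1)@M[:3,:3]+o
print("table z",np.median(P[300:330,250:350,2]))
def rect(box,zlo,zhi):
    x0,y0,x1,y1=box; m=np.zeros(d.shape,bool); m[y0:y1,x0:x1]=True
    m&=(P[...,2]>zlo)&(P[...,2]<zhi)&(d>0); q=P[m]; r=cv2.minAreaRect(q[:,:2].astype(np.float32)); return r,np.median(q[:,2]),m.sum()
print("nest",rect((385,215,500,290),.033,.047))
print("deck",rect((180,150,335,280),.040,.050))
E
```

```text
top [248 221  12  11  49] [253.5 225.9] [0.5739 0.1659 0.0756]
top [203 222  20  20 307] [212.9 231.1] [0.554  0.2379 0.1347]
top [417 236  19  19 284] [426.1 245.5] [ 0.5234 -0.1863  0.0957]
side [111  16  20  34 416] [120.2  32.3] [0.1776 1.5533 0.259 ]
side [110 154  28  10 143] [123.2 158.6] [ 0.0108  1.7242 -0.4264]
side [287 178  14   8  88] [293.6 181.6] [0.5533 0.2315 0.1332]
side [289 197  12   5  29] [294.5 198.8] [0.5499 0.2207 0.0852]
side [306 209   9   5  23] [309.6 211. ] [0.5736 0.1648 0.0741]
side [413 228  13   9  62] [419.4 232.2] [ 0.7484 -0.093   0.1365]
side [341 256   5   6  17] [343.1 258.3] [ 0.601  -0.0014  0.0306]
side [338 294  18  14 209] [346.2 300.6] [ 0.5226 -0.1929  0.0956]
side [336 314   6   7   9] [338.2 317.6] [ 0.5055 -0.1936  0.0518]
side [342 317  13   6  19] [349.1 320.2] [ 0.5249 -0.2063  0.049 ]
table z 0.0010216409070913368
nest (((0.5216423869132996, -0.21783359348773956), (0.23530778288841248, 0.09873314201831818), 76.07122802734375), np.float64(0.04070766773322526), np.int64(2496))
deck (((0.6134679913520813, 0.17675361037254333), (0.17284178733825684, 0.32797545194625854), 14.749872207641602), np.float64(0.04608220232885757), np.int64(5300))
```

View pics/crop1.png

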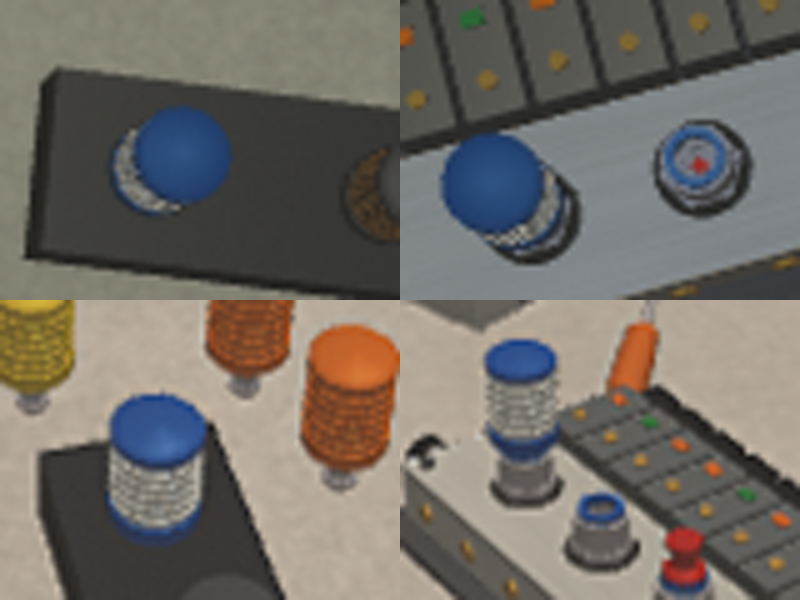

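Crop: the white ribbed body with blue caps stands in the dark nest, cap centre ≈ (426,246) in the top view. The open fitting's blue collar ring is at ≈ (254,226.5), so the choice is confirmed. Next I refine the positions and check heights.

```bash
cat >> h.py <<'E'
def cloud(n,d):
    vs,us=np.mgrid[0:480,0:640]; f,cx,cy,M=cam(n); o=-M[:3,:3].T@M[:3,3]
    return np.stack([(us-cx)/f*d,(vs-cy)/f*d,d],-1)@M[:3,:3]+o
def blob(im,box,lo=(100,120,60),hi=(125,255,255)):
    x0,y0,x1,y1=box; m=cv2.inRange(cv2.cvtColor(im,cv2.COLOR_RGB2HSV),lo,hi); k=np.zeros_like(m); k[y0:y1,x0:x1]=m[y0:y1,x0:x1]; return k
E
python3 - <<'E'
from h import *
T=np.load("pics/top0.npz");S=np.load("pics/side0.npz")
for nm,D,bx,z in(("top",T,(410,230,442,262),.096),("top",T,(240,213,270,243),.075),("side",S,(330,285,360,310),.096),("side",S,(300,205,318,218),.075),("top",T,(198,215,228,245),.135)):
    k=blob(D["im"],bx); h=cv2.convexHull(np.argwhere(k)[:,::-1].astype(np.int32)); e=cv2.fitEllipse(h)
    print(nm,np.round(e[0],1),np.round(e[1],1),onplane(nm,*e[0],z).round(4))
P=cloud("top",T["d"]);z=P[...,2]
def st(m): 
    q=P[m]; print(q.min(0).round(3),q.max(0).round(3),np.median(q,0).round(4),len(q))
B=np.zeros(z.shape,bool);B[155:225,180:320]=1
print("valve pct z",np.percentile(z[B],[5,25,50,75,95]).round(3))
print("collar z",np.sort(z[220:233,247:261].ravel())[-25:].round(4))
print("plug z",z[205:230,278:300].max(), "fit",z[220:245,200:230].max())
for c in((426,246),(473,251),(381,208),(413,201),(370,254),(374,126)): print(c,P[c[1],c[0]].round(3))
g=(z>.034)&(z<.046);m=np.zeros_like(g);m[225:280,395:492]=g[225:280,395:492]
m=cv2.morphologyEx(m.astype(np.uint8),cv2.MORPH_OPEN,np.ones((3,3))); q=P[m>0];print("nest",cv2.minAreaRect(q[:,:2].astype(np.float32)))
E
```

```text
top [425. 247.] [18.7 23.4] [ 0.5204 -0.1838  0.096 ]
top [253.6 226. ] [11.  11.6] [0.5739 0.1657 0.075 ]
side [346.1 300.6] [14.1 18.4] [ 0.5223 -0.1932  0.096 ]
side [309.8 211. ] [4.9 8.6] [0.5738 0.1634 0.075 ]
top [214.6 232.8] [19.9 25.2] [0.5506 0.2344 0.135 ]
valve pct z [-0.001  0.004  0.045  0.053  0.057]
collar z [0.076  0.076  0.0761 0.0762 0.0762 0.0763 0.0764 0.0764 0.0765 0.0767
 0.0768 0.077  0.077  0.077  0.0771 0.0771 0.0771 0.0772 0.0773 0.0774
 0.0775 0.0782 0.0785 0.0788 1.0368]
plug z 1.036768945085686 fit 1.036768945085686
(426, 246) [ 0.522 -0.186  0.097]
(473, 251) [ 0.51  -0.281  0.097]
(381, 208) [ 0.605 -0.099  0.087]
(413, 201) [ 0.619 -0.167  0.086]
(370, 254) [ 0.509 -0.073  0.086]
(374, 126) [ 0.753 -0.08   0.163]
nest ((0.5171935558319092, -0.23732033371925354), (0.19150622189044952, 0.08112035691738129), 81.97059631347656)
```

```bash
python3 -m inch '[[3.44,3.31,0,0,0,0,70],[3.44,3.31,0,0,0,0,70],[3.44,3.31,0,0,0,0,70],[3.44,3.31,0,0,0,0,70],[3.44,3.31,0,0,0,0,70],[3.44,3.31,0,0,0,0,70],[3.44,3.31,0,0,0,0,70],[3.44,3.31,0,0,0,0,70],[3.44,3.31,0,0,0,0,70],[3.44,3.31,0,0,0,0,70],[3.44,3.31,0,0,0,0,70],[3.44,3.31,0,0,0,0,70]]'
```

```text
clock: 1.3
eef_pos: [0.4599, -0.0075, 0.2313]
tool_rot: [-3.055, 0.729, -0.0]
contact_force: [1.1, 0.6, 0.2]
gripper_width: 0.698
grip_force: 0.0
```

```bash
python3 -m inch '[[3.45,3.28,0,0,0,0,70],[3.45,3.28,0,0,0,0,70],[3.45,3.28,0,0,0,0,70],[3.45,3.28,0,0,0,0,70],[0,0,0,0,0,0.149,70],[0,0,0,0,0,0.149,70],[0,0,0,0,0,0.149,70],[0,0,0,0,0,0.149,70],[0,0,0,0,0,0.149,70],[0,0,0,0,0,0.149,70],[0,0,0,0,0,0.149,70],[0,0,0,0,0,0.149,70]]'; python3 -m inch '[[0,0,0,0,0,0.05,70],[0,0,0,0,0,0,70]]'; cat >> h.py <<'E'
def to(P,ang):
    "shift in tool axes (cm) to world P, turn (tool z) so tool y lies along ang deg (mod 180)"
    from scipy.spatial.transform import Rotation as R
    s=bot.observe(); r=R.from_rotvec(s["tool_rot"]).as_matrix()
    a=np.degrees(np.arctan2(r[1,1],r[0,1])); t=(ang-a+90)%180-90
    print("tcp",s["eef_pos"].round(4),"tool y",a.round(2),"z",r[:,2].round(4),"shift cm",(100*r.T@(np.array(P)-s["eef_pos"])).round(2),"turn z",np.radians(-t).round(3),"F",s["contact_force"].round(2),"t",round(s["clock"],2),"w",s["gripper_width"].round(3))
E
python3 -c "
from h import *
to((.5235,-.187,.15),-8)"
```

```text
clock: 2.5
eef_pos: [0.5235, -0.1849, 0.2308]
tool_rot: [2.112, -2.325, -0.001]
contact_force: [0.4, 0.8, 0.2]
gripper_width: 0.698
grip_force: 0.0
clock: 2.7
eef_pos: [0.5235, -0.1849, 0.2308]
tool_rot: [2.06, -2.371, -0.001]
contact_force: [-0.2, 0.1, -0.4]
gripper_width: 0.7
grip_force: 0.0Traceback (most recent call last):
  File "<string>", line 3, in <module>
    to((.5235,-.187,.15),-8)
    ~~^^^^^^^^^^^^^^^^^^^^^^
  File "h.py", line 25, in to
    print("tcp",s["eef_pos"].round(4),"tool y",a.round(2),"z",r[:,2].round(4),"shift cm",(100*r.T@(np.array(P)-s["eef_pos"])).round(2),"turn z",np.radians(-t).round(3),"F",s["contact_force"].round(2),"t",round(s["clock"],2),"w",s["gripper_width"].round(3))
                                                                                                                                                                                                                                    ^^^^^^^^^^^^^^^^^^^^^^^^
AttributeError: 'float' object has no attribute 'round'
```

```bash
sed -i 's/s\["gripper_width"\].round(3)/round(float(s["gripper_width"]),3)/' h.py; python3 -m inch '[[0.2,0,3,0,0,0,70],[0,0,3,0,0,0,70],[0,0,3,0,0,0,70],[0,0,2,0,0,0,70],[0,0,2,0,0,0,70],[0,0,2,0,0,0,70],[0,0,2,0,0,0,70],[0,0,0.8,0,0,0,70],[0,0,0,0,0,0,70]]'; python3 - <<'E'
from h import *
to((.5235,-.187,.053),-8)
im,d=snap("side","side1")
cv2.imwrite("pics/c2.png",cv2.resize(im[230:350,270:430,::-1],None,fx=5,fy=5,interpolation=cv2.INTER_CUBIC))
E
```

```text
clock: 3.6
eef_pos: [0.5226, -0.1869, 0.052]
tool_rot: [2.06, -2.369, -0.003]
contact_force: [0.4, 0.2, 0.4]
gripper_width: 0.701
grip_force: 0.0
tcp [ 0.5226 -0.1869  0.052 ] tool y 172.03 z [-2.6e-03  1.0e-04 -1.0e+00] shift cm [-0.   -0.09 -0.1 ] turn z 0.001 F [0.39 0.24 0.43] t 3.6 w 0.701
```

View pics/c2.png

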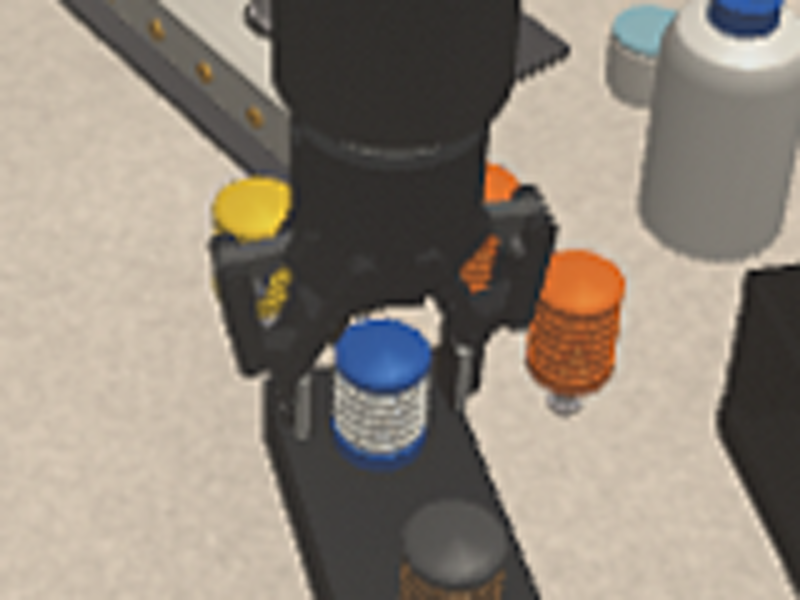

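The fingers straddle the fresh filter centrally (cap at crop (383,350), pads at 305 and 465). Close the gripper.

```bash
python3 -m inch '[[0,-0.1,0,0,0,0,70],[0,0,0,0,0,0,0],[0,0,0,0,0,0,0],[0,0,0,0,0,0,0],[0,0,0,0,0,0,0],[0,0,0,0,0,0,0],[0,0,0,0,0,0,0],[0,0,0,0,0,0,0]]'; python3 -c "
from h import *
to((.5235,-.187,.053),-8)"
```

```text
clock: 4.45
eef_pos: [0.5252, -0.1873, 0.0547]
tool_rot: [-2.06, 2.37, -0.003]
contact_force: [-0.0, 0.5, 6.4]
gripper_width: 0.452
grip_force: 60.3
tcp [ 0.5252 -0.1873  0.0547] tool y 171.99 z [ 2.2e-03 -7.0e-04 -1.0e+00] shift cm [-0.01  0.17  0.17] turn z -0.0 F [-0.03  0.52  6.37] t 4.45 w 0.452
```

```bash
python3 -m inch '[[0,0,-0.5,0,0,0,0],[0,0,-1,0,0,0,0],[0,0,-1,0,0,0,0],[0,0,-1.5,0,0,0,0],[0,0,-2,0,0,0,0],[0,0,-3,0,0,0,0],[0,0,-3,0,0,0,0],[0,0,-3,0,0,0,0],[0,0,0,0,0,-0.133,0],[0,0,0,0,0,-0.134,0],[0,0,0,0,0,-0.134,0],[0,0,0,0,0,0,0]]'; python3 - <<'E'
from h import *
to((.5739,.166,.2),15.3)
for n in("top","side"):
    im,d=snap(n,n+"2")
im=np.load("pics/side2.npz")["im"];u,v=map(int,proj("side",bot.observe()["eef_pos"]));print(u,v)
cv2.imwrite("pics/c3.png",cv2.resize(im[v-60:v+60,u-80:u+80,::-1],None,fx=4,fy=4,interpolation=cv2.INTER_CUBIC))
E
```

```text
clock: 5.65
eef_pos: [0.5244, -0.1872, 0.2045]
tool_rot: [-2.492, 1.912, -0.001]
contact_force: [0.2, -0.8, -0.7]
gripper_width: 0.458
grip_force: 60.3
tcp [ 0.5244 -0.1872  0.2045] tool y -164.98 z [ 9.e-04 -2.e-04 -1.e+00] shift cm [-32.83 -13.93   0.44] turn z -0.005 F [ 0.2  -0.77 -0.68] t 5.65 w 0.458
347 258
```

View pics/c3.png

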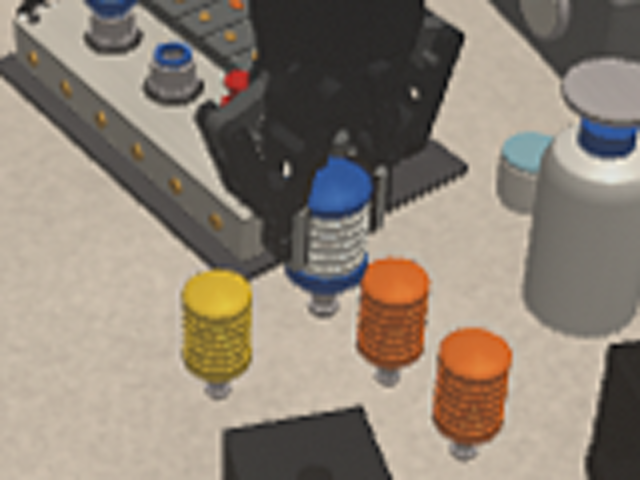

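The view shows the filter held between the pads with its stem at crop (323,303). The cap is at (342,187), so it may lean slightly; measure that against a vertical axis.

```bash
python3 - <<'E'
from h import *
im=np.load("pics/side2.npz")["im"];d=np.load("pics/side2.npz")["d"]
p=bot.observe()["eef_pos"]
u0,v0=347-80,258-60
for z in(.246,.19,.16): 
    u,v=proj("side",(p[0],p[1],z)); print(z,((u-u0)*4,(v-v0)*4))
P=cloud("side",d)
m=(np.linalg.norm(P[...,:2]-p[:2],axis=-1)<.035)&(P[...,2]>.13)&(P[...,2]<.26)&(d>0)
hsv=cv2.cvtColor(im,cv2.COLOR_RGB2HSV); 
q=P[m];c=im[m].astype(int);h=hsv[m]
blue=(h[:,0]>100)&(h[:,0]<125)&(h[:,1]>120)
white=(c.min(1)>120)
for z in np.arange(.14,.26,.006):
    k=(abs(q[:,2]-z)<.003)&(blue|white|(z<.186))
    if k.sum()>3: print(z.round(3),k.sum(),q[k].mean(0).round(4),"x",q[k,0].min().round(3),q[k,0].max().round(3),"y",q[k,1].min().round(3))
E
```

```text
0.246 (np.float64(325.97119781235824), np.float64(173.18681195335932))
0.19 (np.float64(321.8429508250581), np.float64(264.240411788707))
0.16 (np.float64(319.7690088487402), np.float64(309.983770501085))
0.164 11 [ 0.5225 -0.194   0.1653] x 0.517 0.53 y -0.196
0.17 23 [ 0.5225 -0.1922  0.1694] x 0.517 0.531 y -0.196
0.176 6 [ 0.5209 -0.1941  0.1769] x 0.516 0.526 y -0.197
0.194 27 [ 0.519  -0.2043  0.1946] x 0.506 0.537 y -0.209
0.2 24 [ 0.5235 -0.2041  0.1989] x 0.507 0.541 y -0.209
0.206 27 [ 0.5229 -0.2052  0.2062] x 0.511 0.54 y -0.209
0.212 27 [ 0.5254 -0.2037  0.2129] x 0.51 0.557 y -0.209
0.218 18 [ 0.5266 -0.2047  0.2187] x 0.512 0.54 y -0.208
0.224 22 [ 0.5252 -0.2055  0.2247] x 0.512 0.538 y -0.209
0.23 22 [ 0.5224 -0.2046  0.2304] x 0.511 0.539 y -0.207
0.236 14 [ 0.5193 -0.2057  0.235 ] x 0.511 0.531 y -0.209
0.242 120 [ 0.5275 -0.1973  0.243 ] x 0.509 0.551 y -0.208
0.248 54 [ 0.5255 -0.1933  0.2457] x 0.51 0.54 y -0.205
```

```bash
python3 - <<'E'
from h import *
p=bot.observe()["eef_pos"]
for n in("side",):
    D=np.load(f"pics/{n}2.npz");P=cloud(n,D["d"]);hsv=cv2.cvtColor(D["im"],cv2.COLOR_RGB2HSV)
    b=(cv2.inRange(hsv,(100,120,60),(125,255,255))>0)&(np.linalg.norm(P[...,:2]-p[:2],axis=-1)<.03)&(P[...,2]>.225)
    q=P[b]; A=np.c_[q[:,:2]-p[:2],np.ones(len(q))]
    k=q[:,2]>.240
    for _ in range(4):
        s=np.linalg.lstsq(A[k],q[k,2],rcond=None)[0]; k=abs(q[:,2]-A@s)<.002
    print(n,b.sum(),k.sum(),"slopes x,y",s.round(4))
    # standing reference: cap in nest picture
    D=np.load("pics/side0.npz");P=cloud(n,D["d"]);q=P[288:306,336:358].reshape(-1,3);q=q[(q[:,2]>.093)&(q[:,2]<.1)];A=np.c_[q[:,:2]-p[:2],np.ones(len(q))];print("ref",len(q),np.linalg.lstsq(A,q[:,2],rcond=None)[0].round(4))
E
```

```text
side 178 138 slopes x,y [-0.0676  0.0705  0.2452]
ref 173 [ 0.0025 -0.0008  0.0953]
```

The body sides are vertical (front surface at constant y, right edge where expected), so it is upright within about 2°. The cap-plane slope is skewed because a finger hides part of the cap. Carry it over the port.

```bash
python3 -m inch '[[-4.1,-1.755,0,0,0,0,0],[-4.1,-1.755,0,0,0,0,0],[-4.1,-1.755,0,0,0,0,0],[-4.1,-1.755,0,0,0,0,0],[-4.1,-1.755,0,0,0,0,0],[-4.1,-1.755,0,0,0,0,0],[-4.1,-1.755,0,0,0,0,0],[-4.1,-1.755,0,0,0,0,0],[0,0,2.5,0,0,0,0],[0,0,2.5,0,0,0,0],[0,0,1,0,0,0,0],[0,0,0,0,0,0,0]]'; python3 - <<'E'
from h import *
to((.575,.166,.13),15.3)
im,d=snap("side","side3");snap("top","top3")
u,v=map(int,proj("side",(.575,.166,.09)))
print(u,v,[((a-u+60)*5,(b-v+45)*5) for z in(.186,.13,.099,.075) for a,b in[proj("side",(*bot.observe()["eef_pos"][:2],z))]])
cv2.imwrite("pics/c4.png",cv2.resize(im[v-45:v+45,u-60:u+60,::-1],None,fx=5,fy=5,interpolation=cv2.INTER_CUBIC))
E
```

```text
clock: 6.95
eef_pos: [0.5747, 0.1655, 0.1418]
tool_rot: [2.487, -1.914, -0.002]
contact_force: [-0.1, 0.2, -1.1]
gripper_width: 0.456
grip_force: 60.5
tcp [0.5747 0.1655 0.1418] tool y -165.15 z [-0.0027 -0.0018 -1.    ] shift cm [-0.05 -0.05  1.18] turn z -0.008 F [-0.14  0.24 -1.13] t 6.95 w 0.456
309 205 [(np.float64(302.24446957899715), np.float64(72.28316460103898)), (np.float64(304.38477356401194), np.float64(165.67921860215662)), (np.float64(305.51472772766033), np.float64(214.98682202008638)), (np.float64(306.3642481829376), np.float64(252.05719093573776))]
```

View pics/c4.png

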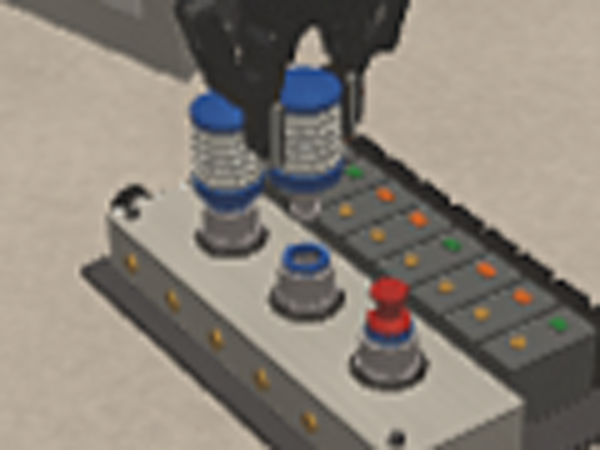

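The stem (305,208) sits directly above the collar ring (306,257), on the predicted axis. Descend gently and feel for contact.

```bash
python3 -m inch '[[0,0,1,0,0,0,0],[0,0,0.8,0,0,0,0],[0,0,0.4,0,0,0,0],[0,0,0.3,0,0,0,0],[0,0,0,0,0,0,0]]'; python3 -m inch '[[0,0,0.3,0,0,0,0],[0,0,0.2,0,0,0,0],[0,0,0,0,0,0,0]]';python3 -m inch '[[0,0,0.3,0,0,0,0],[0,0,0.2,0,0,0,0],[0,0,0,0,0,0,0]]'
```

```text
clock: 7.55
eef_pos: [0.5752, 0.1658, 0.1177]
tool_rot: [2.491, -1.913, -0.0]
contact_force: [0.2, -0.7, -0.4]
gripper_width: 0.454
grip_force: 60.5
clock: 7.85
eef_pos: [0.5753, 0.166, 0.113]
tool_rot: [2.491, -1.913, -0.0]
contact_force: [0.8, -0.0, -1.5]
gripper_width: 0.452
grip_force: 60.5
clock: 8.15
eef_pos: [0.5752, 0.1659, 0.1077]
tool_rot: [2.491, -1.913, -0.001]
contact_force: [-0.4, 0.5, -2.3]
gripper_width: 0.454
grip_force: 60.5
```

```bash
for i in 1; do :; done; python3 -m inch '[[0,0,0.2,0,0,0,0],[0,0,0,0,0,0,0]]'; python3 -m inch '[[0,0,0.2,0,0,0,0],[0,0,0,0,0,0,0]]';python3 -m inch '[[0,0,0.2,0,0,0,0],[0,0,0,0,0,0,0]]';python3 -m inch '[[0,0,0.1,0,0,0,0],[0,0,0,0,0,0,0]]'
```

```text
clock: 8.35
eef_pos: [0.5752, 0.166, 0.1059]
tool_rot: [2.491, -1.913, -0.001]
contact_force: [-1.0, -0.6, -1.2]
gripper_width: 0.456
grip_force: 60.4
clock: 8.55
eef_pos: [0.5752, 0.166, 0.1043]
tool_rot: [2.491, -1.913, -0.0]
contact_force: [-2.4, -0.0, 1.4]
gripper_width: 0.455
grip_force: 60.5
clock: 8.75
eef_pos: [0.5753, 0.166, 0.1031]
tool_rot: [-2.492, 1.913, -0.0]
contact_force: [-5.1, -0.1, 4.8]
gripper_width: 0.455
grip_force: 61.0
clock: 8.95
eef_pos: [0.5754, 0.166, 0.1028]
tool_rot: [-2.492, 1.913, -0.001]
contact_force: [-5.5, -0.5, 6.8]
gripper_width: 0.449
grip_force: 61.1
```

A sideways force (Fx −5.5 N) shows the axis is about 1 mm too far in +x. Shift and watch.

```bash
python3 -m inch '[[0,0.08,0,0,0,0,0],[0,0,0,0,0,0,0]]'; python3 -m inch '[[0,0.08,0,0,0,0,0],[0,0,0,0,0,0,0]]'
```

```text
clock: 9.15
eef_pos: [0.5751, 0.166, 0.1028]
tool_rot: [-2.491, 1.912, -0.002]
contact_force: [-3.6, 0.3, 5.8]
gripper_width: 0.451
grip_force: 61.0
clock: 9.35
eef_pos: [0.5747, 0.1659, 0.1029]
tool_rot: [-2.49, 1.912, -0.003]
contact_force: [-2.5, 1.1, 6.1]
gripper_width: 0.457
grip_force: 60.7
```

```bash
python3 -m inch '[[-0.05,0.1,0,0,0,0,0],[0,0,0,0,0,0,0]]'; python3 -m inch '[[0,0,0.1,0,0,0,0],[0,0,0,0,0,0,0]]'; python3 -m inch '[[0,0,0.1,0,0,0,0],[0,0,0,0,0,0,0]]'; python3 -m inch '[[0,0,0.1,0,0,0,0],[0,0,0,0,0,0,0]]'
```

```text
clock: 9.55
eef_pos: [0.5741, 0.1661, 0.1028]
tool_rot: [-2.489, 1.911, -0.004]
contact_force: [1.8, 0.7, 5.5]
gripper_width: 0.458
grip_force: 60.6
clock: 9.75
eef_pos: [0.5741, 0.166, 0.1021]
tool_rot: [-2.49, 1.911, -0.004]
contact_force: [0.1, -0.3, 7.7]
gripper_width: 0.455
grip_force: 60.7
clock: 9.95
eef_pos: [0.5738, 0.1661, 0.0997]
tool_rot: [-2.49, 1.912, -0.002]
contact_force: [4.3, 0.1, 1.4]
gripper_width: 0.457
grip_force: 60.5
clock: 10.15
eef_pos: [0.5737, 0.1661, 0.0984]
tool_rot: [-2.49, 1.912, -0.002]
contact_force: [5.9, 1.2, 0.3]
gripper_width: 0.454
grip_force: 60.5
```

The jaws have spread and the stem is sliding. Re-centre slightly and continue.

```bash
python3 -m inch '[[0.03,-0.1,0.1,0,0,0,0],[0,0,0,0,0,0,0]]'; python3 -m inch '[[0,0,0.15,0,0,0,0],[0,0,0,0,0,0,0]]'; python3 -m inch '[[0,0,0.15,0,0,0,0],[0,0,0,0,0,0,0]]'; python3 -m inch '[[0,0,0.15,0,0,0,0],[0,0,0,0,0,0,0]]'
```

```text
clock: 10.35
eef_pos: [0.574, 0.166, 0.097]
tool_rot: [-2.491, 1.913, 0.0]
contact_force: [3.7, 2.7, 0.2]
gripper_width: 0.452
grip_force: 60.6
clock: 10.55
eef_pos: [0.5738, 0.1659, 0.0955]
tool_rot: [-2.492, 1.913, 0.0]
contact_force: [0.0, 0.7, 0.2]
gripper_width: 0.462
grip_force: 60.6
clock: 10.75
eef_pos: [0.5736, 0.1657, 0.0937]
tool_rot: [2.491, -1.913, -0.001]
contact_force: [3.7, 1.1, 0.2]
gripper_width: 0.455
grip_force: 60.9
clock: 10.95
eef_pos: [0.5736, 0.1657, 0.0927]
tool_rot: [2.491, -1.913, -0.0]
contact_force: [2.1, 0.4, 2.1]
gripper_width: 0.456
grip_force: 61.3
```

```bash
python3 -m inch '[[0,-0.03,0.1,0,0,0,0],[0,0,0,0,0,0,0]]'; python3 -m inch '[[0,0,0.1,0,0,0,0],[0,0,0,0,0,0,0]]'; python3 -m inch '[[0,0,0.1,0,0,0,0],[0,0,0,0,0,0,0]]'; python3 -m inch '[[0,0,0.1,0,0,0,0],[0,0,0,0,0,0,0]]'
```

```text
clock: 11.15
eef_pos: [0.5739, 0.1656, 0.0927]
tool_rot: [2.491, -1.913, 0.0]
contact_force: [-1.1, 0.9, 6.5]
gripper_width: 0.455
grip_force: 61.7
clock: 11.35
eef_pos: [0.574, 0.1656, 0.0926]
tool_rot: [2.492, -1.913, 0.001]
contact_force: [-2.7, 0.1, 11.1]
gripper_width: 0.452
grip_force: 61.9
clock: 11.55
eef_pos: [0.5742, 0.1656, 0.0925]
tool_rot: [-2.492, 1.913, -0.002]
contact_force: [-4.4, -0.6, 14.1]
gripper_width: 0.457
grip_force: 62.2
clock: 11.75
eef_pos: [0.5745, 0.1656, 0.0925]
tool_rot: [-2.491, 1.912, -0.003]
contact_force: [-4.9, 0.1, 16.3]
gripper_width: 0.458
grip_force: 62.7
```

It stops hard at TCP z 0.0925, so the tip is at about 48 mm, 26 mm below the 74 mm collar top: home. Now unload and pull up.

```bash
python3 -m inch '[[0,0,0,0,0,0,0],[0,0,-0.2,0,0,0,0],[0,0,-0.2,0,0,0,0],[0,0,0,0,0,0,0]]'; python3 -m inch '[[0,0,-0.15,0,0,0,0],[0,0,0,0,0,0,0]]'; python3 -m inch '[[0,0,-0.15,0,0,0,0],[0,0,0,0,0,0,0]]';python3 -m inch '[[0,0,-0.1,0,0,0,0],[0,0,0,0,0,0,0]]'
```

```text
clock: 12.15
eef_pos: [0.5738, 0.1656, 0.0927]
tool_rot: [2.491, -1.913, -0.0]
contact_force: [-0.2, 0.9, 4.6]
gripper_width: 0.458
grip_force: 61.0
clock: 12.35
eef_pos: [0.5738, 0.1656, 0.0938]
tool_rot: [2.491, -1.913, -0.001]
contact_force: [0.9, 0.0, 2.0]
gripper_width: 0.456
grip_force: 60.9
clock: 12.55
eef_pos: [0.5737, 0.1657, 0.0948]
tool_rot: [2.49, -1.913, -0.001]
contact_force: [1.4, 0.0, -3.0]
gripper_width: 0.456
grip_force: 61.4
clock: 12.75
eef_pos: [0.5736, 0.1657, 0.095]
tool_rot: [2.49, -1.913, -0.002]
contact_force: [5.7, 0.5, -10.6]
gripper_width: 0.448
grip_force: 61.6
```

The grip has caught: it holds 2 mm up at −10.6 N. Hold there, add a little, hold again.

```bash
python3 -m inch '[[0,0,0,0,0,0,0],[0,0,0,0,0,0,0],[0,0,0,0,0,0,0]]'; python3 -m inch '[[0,-0.05,-0.05,0,0,0,0],[0,0,0,0,0,0,0],[0,0,0,0,0,0,0]]'; python3 -m inch '[[0,0,0.15,0,0,0,0],[0,0,0.1,0,0,0,0],[0,0,0,0,0,0,0]]'
```

```text
clock: 13.05
eef_pos: [0.5736, 0.1658, 0.095]
tool_rot: [2.49, -1.913, -0.002]
contact_force: [4.5, -0.3, -11.5]
gripper_width: 0.455
grip_force: 61.5
clock: 13.35
eef_pos: [0.5736, 0.1658, 0.0952]
tool_rot: [2.489, -1.912, -0.003]
contact_force: [4.5, -0.1, -17.5]
gripper_width: 0.452
grip_force: 62.3
clock: 13.65
eef_pos: [0.5739, 0.1658, 0.0949]
tool_rot: [2.491, -1.912, -0.001]
contact_force: [-1.8, -1.0, -9.0]
gripper_width: 0.453
grip_force: 62.9
```

```bash
python3 -m inch '[[0,0,0.15,0,0,0,0],[0,0,0,0,0,0,0]]'; python3 -m inch '[[0,0,0,0,0,0,52],[0,0,0,0,0,0,60],[0,0,0,0,0,0,75],[0,0,0,0,0,0,75],[0,0,0,0,0,0,75]]'; python3 -c "
from h import *
to((.574,.1657,.0949),15.3)
im,d=snap('side','side4')
cv2.imwrite('pics/c5.png',cv2.resize(im[160:250,250:370,::-1],None,fx=5,fy=5,interpolation=cv2.INTER_CUBIC))"
```

```text
clock: 13.85
eef_pos: [0.575, 0.166, 0.0948]
tool_rot: [-2.491, 1.912, -0.002]
contact_force: [-1.4, 0.7, -1.3]
gripper_width: 0.455
grip_force: 63.4
clock: 14.35
eef_pos: [0.5748, 0.1661, 0.0936]
tool_rot: [-2.491, 1.913, -0.001]
contact_force: [-0.4, -0.4, -0.2]
gripper_width: 0.749
grip_force: 0.0
tcp [0.5748 0.1661 0.0936] tool y -165.04 z [ 6.e-04  1.e-04 -1.e+00] shift cm [ 0.02  0.09 -0.13] turn z -0.006 F [-0.39 -0.39 -0.18] t 14.35 w 0.749
```

View pics/c5.png

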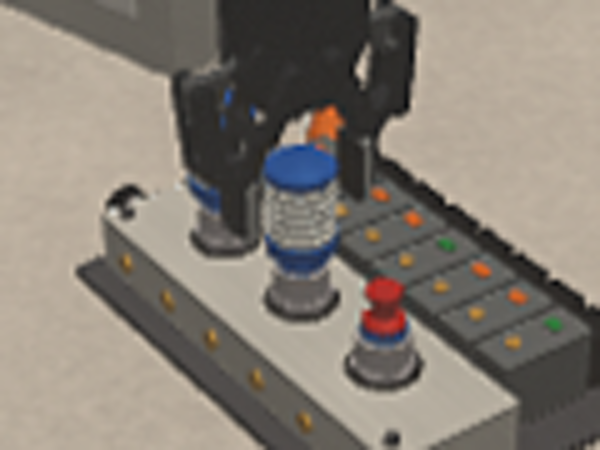

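The filter (cap (300,168), body (300,225)) stands upright in the fitting, clear of the open fingers. Retreat upward.

```bash
python3 -m inch '[[0,0,-1,0,0,0,75],[0,0,-2,0,0,0,75],[0,0,-3,0,0,0,75],[0,0,-3,0,0,0,75],[0,0,-3,0,0,0,75],[0,0,-3,0,0,0,75],[0,0,0,0,0,0,75],[0,0,0,0,0,0,75]]'; python3 - <<'E'
from h import *
im,d=snap("side","side5");P=cloud("side",d);b=blob(im,(285,175,335,235))>0
q=P[b&(np.hypot(P[...,0]-.574,P[...,1]-.166)<.03)&(P[...,2]>.1)];print(q.mean(0),np.percentile(q[:,2],95))
cv2.imwrite('pics/c6.png',cv2.resize(im[160:280,240:400,::-1],None,fx=4,fy=4))
E
```

```text
clock: 15.2
eef_pos: [0.5748, 0.1662, 0.2446]
tool_rot: [-2.49, 1.912, -0.001]
contact_force: [-0.2, 0.7, -0.5]
gripper_width: 0.748
grip_force: 0.0
[0.57288582 0.15887022 0.13496918] 0.13745185772806573
```

View pics/c6.png

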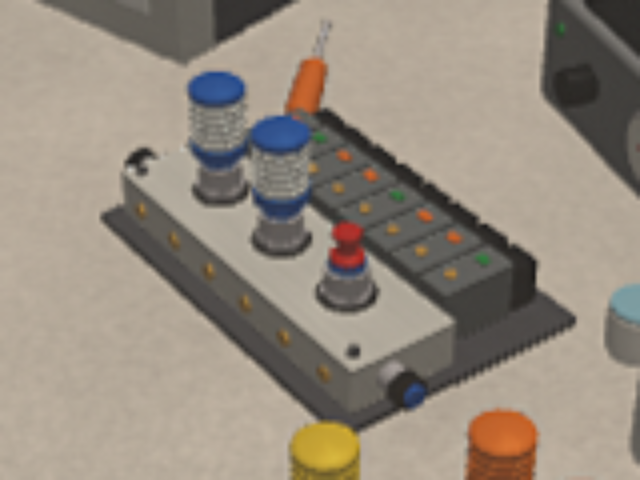

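The filter stands upright in the open fitting (cap at crop (281,133)), with its top about 136 mm over the table as expected. The manifold and its neighbours look undisturbed and the arm is clear, so I hand the job in.

```bash
python3 -c "
from bench import bot
print(bot.job_done())"
```

```text
the job is handed in; nothing more can be done
None
```

The fresh filter is pushed fully home in the open fitting, its grip held a 10–17 N upward pull, and it is left locked in and upright; the job is handed in (no verdict was returned).

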